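# Stop the vibrating table and lift the block of turned pieces off it

## Task

Unload the vibrating table: press the red mushroom stop button fully down, then reset it by turning its head clockwise (seen from above) as far as it goes, leaving it sprung back up. After that grip the drilled pine block that stands on the table, lift it straight up so that it hangs about 10 cm above the table's deck, and hold it there level and still so that the pieces standing in it stay put; finish while holding it, with the other things on the bench left where they are.

Things in the scene. Friction and masses are not known exactly. Their poses are not given: they have to be found in the camera images.
- table: Small vibrating table, fixed: blue base 100 x 140 mm, aluminium deck 90 x 130 mm on rubber mounts. Origin on the bench under its centre, z up, y along the deck's long side; the deck's top is 55 mm above the origin. Low lips, 5 mm thick and 6 mm high, only along the two short ends (y = +-60 to 65 mm); the long sides are open.
- wood_block: Drilled pine block, 48 mm (its x) by 105 mm (its y) by 38 mm high, with five turned pieces (look only) standing in its top up to 65 mm; 0.2 to 0.4 kg. Stands upright on the table's deck, its y nearly along the table's y. Origin at the centre of its underside; grip it across the 48 mm side, near the middle.
- station: Yellow stop-button box, fixed to the bench, 76 x 76 mm, 55 mm high, with a stubby black cable gland on its -x side (to 49 mm from the middle) and a black collar of 38 mm diameter up to 61 mm. Origin on the bench under its centre, z up. It carries the red mushroom button on top, in the middle. It stands either left of the hand trimmer or at the right of the bench.
- estop_top (a point): Middle of the top of the red mushroom head: 42 mm diameter, 22 mm high (upright side 13 mm, then a dome), on a thin stem; 101 mm above the bench when up, 18 mm of free air under the head down to the collar. Moves with the head. A white stripe runs from the middle of the head to its rim along the head's -x.
- estop_press (a joint): How far the mushroom head is pressed down, m: 0 up, 0.006 fully down. Spring: starts to move at 2 N, fully down at 5 N; springs back up when let go.
- estop_twist (a joint): How far the mushroom head is turned clockwise seen from above, rad: starts near 0 (0 to 0.2), end stop at 0.95. Light friction (0.04 N m); stays where it is left.
- case_brush: Bystander: bench brush with wooden handle, 57 x 190 x 18 mm, lying; origin at the centre of its underside.
- jar: Bystander: small grey jar with black lid, 66 mm diameter, 58 mm high; origin at the centre of its underside. Stands where the yellow box does not: left of the hand trimmer or at the right.
- tape: Bystander: roll of brown tape lying flat, 70 mm diameter, 19 mm high; origin at the centre of its underside.
- bottle: Bystander: dark brown oil bottle with red nozzle, 40 mm diameter, 134 mm high; origin at the centre of its underside.
- notebook: Bystander: blue notebook, 98 x 144 x 14 mm, lying flat; origin at the centre of its underside.
Mind the look-alikes: they are no part of the job. There is more than one size of the wood_block; the one meant has the size given above.

How it is judged:
On the way, in this order (a step that is already met when the one before it is completed fails the run):
1. the red mushroom button is pressed fully down (at least 4.5 of its 6 mm) (value of joint estop_press above 0.0045 m), for 0.05 s.
2. its head is turned clockwise to its stop (past 0.8 of 0.95 rad) (value of joint estop_twist above 0.8 rad), for 0.1 s.
3. the block is lifted clear of the deck, in the fingers (z of wood_block in the frame of table above 0.085 m and contact force between wood_block and the fingers above 1 N and contact force between wood_block and table below 0.1 N), for 0.2 s.
At the end, for the whole second after the job is handed in: Block held in the fingers, underside 70 to 150 mm above the deck, within 60 mm sideways of the table middle, tilted under 0.12 rad, still (0.03 m/s, 0.2 rad/s), off the table; button up within 1.5 mm, head turned past 0.75 rad; no bystander moved over 30 mm (z of wood_block in the frame of table between 0.125 and 0.205 m and horizontal distance between wood_block and table below 0.06 m and angle between wood_block's own z axis and vertical below 0.12 rad and linear speed of wood_block below 0.03 m/s and angular speed of wood_block below 0.2 rad/s and contact force between wood_block and the fingers above 1 N and contact force between wood_block and table below 0.1 N and value of joint estop_press below 0.0015 m and value of joint estop_twist above 0.75 rad and distance of each of case_brush, jar, tape, bottle, notebook from where it was at the start of the episode below 0.03 m); the arm keeps its last pose, push and grip.
It fails at once if the block is tipped by more than 0.35 rad, so that its pieces would fall out (angle between wood_block's own z axis and vertical above 0.35 rad).
It fails at once if a bystander is pushed more than 30 mm (distance of any of case_brush, jar, tape, bottle, notebook from where it was at the start of the episode above 0.03 m).
It also fails if it takes over 58 s, if anything falls off the work surface, if the arm or the gripper's body presses on something with over 40 N, if the wrist force passes 120 N, or if a joint passes its speed limit or range.

## Robot

A 7-joint arm with a two-finger parallel gripper is mounted at the origin on the work surface; the furniture and walls round the work are solid. World frame = base frame: x ahead of the robot, y to its left, z up, the work surface at z = 0. Lengths are in m, angles in rad, forces in N, time in s.
With the tool pointing down it reaches from about 0.35 to 0.9 m from the base axis. Payload 7.2 kg.
Tool frame: the origin (TCP) lies midway between the tips of the shut fingers; the grasp point (between the pads) lies grasp_offset behind it (grasp_offset is the distance from the TCP to the grasp point, in m); z points along the fingers, y is the line along which they close (so a half turn about z gives the same grasp; the last joint's range is limited). The gripper opens to 85 mm and grips with 20 to 120 N. Pads are 22 mm wide; open, the fingers measure 114 mm over their backs; the gripper's body (76 mm by 85 mm) begins 54 mm behind the grasp point. The pads swing forward as they close: fully open they stand 13 mm farther back than shut.
Start: joints at [-1.405, 0.411, -0.013, 1.596, 0.006, 1.134, -0.082], TCP at [0.145, 0.608, 0.231] pointing down, gripper open.
Joint ranges: [-2.95, 2.95], [-0.29, 1.99], [-1.47, 1.44], [0.14, 2.54], [-1.03, 4.17], [0.13, 1.85], [-2.86, 2.86]. Speed limits (rad/s): [2.39, 2.39, 3.01, 3.01, 3.14, 3.14, 3.14].

## Interface

Orientations are given as a unit quaternion [w, x, y, z].
In Python, from workcell import get_state, read_camera, sign_off, grasp_offset gives the robot as it stands. The module is installed in compiled form; this text tells all that it offers.
- The arm moves only by the tool apply_moves, never from a script. Its argument "plan" is one flat list of numbers, 7 for each row, row after row: the finger opening in mm, from 0 to 85.4, then the shift along the tool's x, y, z in mm, then the turn, a rotation vector about the tool's x, y, z in degrees. A call has 1 to 10 rows; each row is the pose to reach, as a shift and turn from the pose commanded when the call began, along the tool's axes at that moment; what a row does not reach only later rows make up. A row lasts 1/10 s, in which the tool goes at most 50 mm and 8.59 degrees, less where a joint would pass 70% of its speed; a pose out of reach is approached as far as the arm can. A call with a gripper value outside its range is refused whole. The fingers move at their own pace and stop on an object; the grip force is fixed at half the most. Time passes only in rows, so rows that repeat a pose let the fingers close. It gives the time, the measured TCP pose, the force, the opening and the grip force at its end, in the units of the state.
- get_state(): the state, without advancing time (a new reading comes with each control period).
- read_camera(name): name is "scene" or "side" or "wrist"; returns a dict with "image" (400x640x3 uint8, red, green, blue), "depth" (400x640 float32, m along the optical axis (not along the pixel's ray), 0 where there is no reading), "fx", "fy", "cx", "cy" (pixels), "rvec" (rotation vector, rad) and "tvec" (3), from world to camera coordinates, as OpenCV has them. Camera axes: x right, y down, z forward; pixel columns grow to the right and rows downward; lengths in m; the calibration is good to about 2 mm. A picture is of the moment at which its call begins.
- sign_off(): hands the job in; it is judged then, once.
The state is a dict: "t": time; "joint_positions": joint angles; "qvel": joint speeds; "joint_torque": joint torques, N m; "ee_pos": TCP position; "tool_rot": TCP orientation; "contact_force": force on the tool from outside, world axes, zero at the start; "moment": the same for the moment, N m; "grip_width": finger opening in m; "finger_force": force on a finger pad.
Only numpy, scipy, OpenCV 4.12 (cv2) and the standard library are available. Lean on these libraries where they do the work, as an engineer would, in place of code of your own. Each camera call takes 0.05 s, during which the arm holds its last target. There are 200 camera calls.

## Working session

There is one attempt and no reset: what is moved stays moved. The work goes in short steps, Python scripts to look and compute and a tool call to move; the robot and the scene stay as the last step left them, time stands still between calls to the robot, and variables do not carry over. Pictures are saved under pics/ and viewed, at most 10 in all, crops included, and the job is handed in when it is done.

Besides the shell and the picture viewer there is one more tool, called after "Call:" as name(argument=value, ...) on one line, values as JSON. apply_moves: Moves the arm, as the interface text tells. Its arguments: {"type":"object","properties":{"plan":{"type":"array","items":{"type":"number"}}},"required":["plan"]}

```bash
mkdir -p pics; cat > h.py <<'E'
import numpy as np, cv2
from workcell import *
def cloud(c):
    R=cv2.Rodrigues(np.array(c["rvec"],float))[0]; t=np.array(c["tvec"],float).ravel()
    d=c["depth"]; v,u=np.indices(d.shape)
    P=np.stack([(u-c["cx"])/c["fx"]*d,(v-c["cy"])/c["fy"]*d,d],-1)
    W=(P-t)@R
    W[d==0]=np.nan
    return W
E
python3 - <<'E'
from h import *
import pickle
for n in ["scene","side","wrist"]:
    c=read_camera(n); pickle.dump(c,open(n+".pkl","wb"))
    cv2.imwrite(f"pics/{n}0.png",c["image"][:,:,::-1])
s=get_state(); print(s, grasp_offset if not callable(grasp_offset) else grasp_offset())
E
```

```text
{'t': 0.15, 'joint_positions': array([-1.40519678,  0.41173211, -0.01269876,  1.59685613,  0.00562372,
        1.13431112, -0.08222723]), 'qvel': array([ 0.00065917, -0.00314052,  0.00117   , -0.00237368, -0.00077169,
       -0.00242356, -0.00183946]), 'joint_torque': array([ 2.27080076e-03, -6.01034689e+01,  6.82991445e-01, -2.99646950e+01,
        1.39133778e-02,  7.84752890e-03,  4.25802011e-05]), 'ee_pos': array([0.14475484, 0.60760659, 0.23063462]), 'tool_rot': array([-1.62715239e-05,  1.16636494e-01,  9.93174468e-01, -6.35360719e-04]), 'contact_force': array([0.2803249 , 0.24660362, 0.20706832]), 'moment': array([ 0.00556772,  0.03599975, -0.01843868]), 'finger_force': 0.0, 'grip_width': 0.08567862231607112} 0.0187
```

View pics/scene0.png

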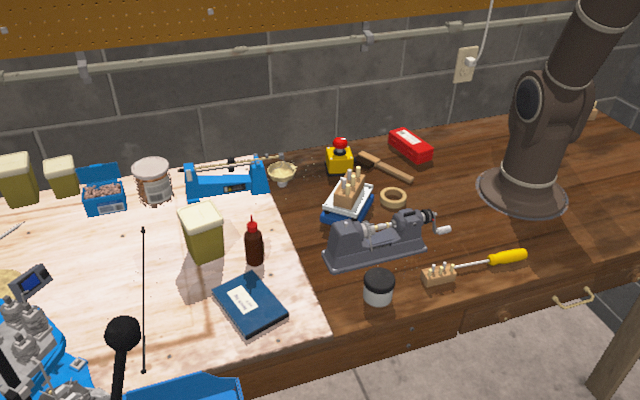

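View pics/side0.png

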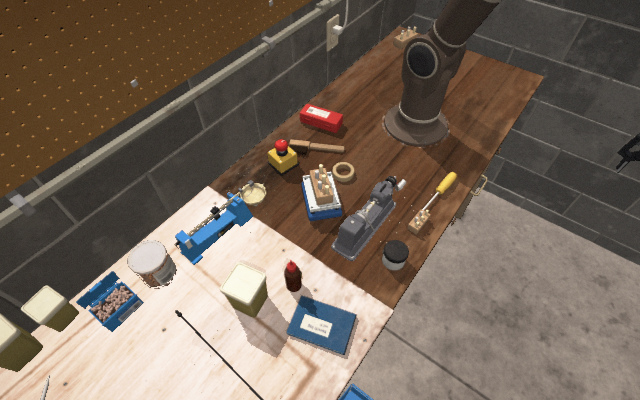

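The scene view shows the yellow box with red button at about (340,155), the table with block at (348,200), tape at (393,198), brush at (385,165) and jar at (378,287). The side view shows the same, with the button at (282,150) and the block at (321,185).

```bash
python3 - <<'E'
from h import *
import pickle
for n,pts in [("scene",dict(head=(340,142),box=(340,167),table=(348,200),block=(350,190),tape=(393,190),brush=(385,167),jar=(378,275),bottle=(254,240),red=(410,145),vise=(380,240),bowl=(281,170),base=(520,190))),("side",dict(head=(282,145),block=(321,185),base=(415,125),tape=(344,165)))]:
    c=pickle.load(open(n+".pkl","rb")); W=cloud(c)
    print(n,c["fx"],-cv2.Rodrigues(np.array(c["rvec"],float))[0].T@np.ravel(c["tvec"]))
    for k,(u,v) in pts.items(): print(k,W[v,u].round(3))
    im=c["image"].astype(int); r,g,b=im[...,0],im[...,1],im[...,2]
    # red head and yellow box
    u0,v0=pts["head"]; m=np.zeros(r.shape,bool); m[v0-18:v0+18,u0-18:u0+18]=1
    red=m&(r>120)&(g<60)&(b<60); P=W[red]; P=P[np.isfinite(P).all(1)]
    print("red",len(P),P.min(0),P.max(0),np.median(P,0))
a=pickle.load(open("scene.pkl","rb"))["image"][120:235,290:430]
b=pickle.load(open("side.pkl","rb"))["image"][125:240,250:390]
f=lambda x:cv2.resize(x,None,fx=5,fy=5,interpolation=cv2.INTER_CUBIC)
w=pickle.load(open("wrist.pkl","rb"))["image"]
cv2.imwrite("pics/crop.png",np.vstack([cv2.resize(np.hstack([a,b]),(800,329),interpolation=cv2.INTER_CUBIC),np.pad(cv2.resize(w,(416,260)),((0,0),(0,384),(0,0)))])[:,:,::-1])
E
```

```text
scene 497.5926678614618 [0.8985176  0.84454886 0.8228761 ]
head [ 0.445 -0.24   0.1  ]
box [ 0.448 -0.224  0.028]
table [ 0.511 -0.015  0.082]
block [ 0.498 -0.036  0.093]
tape [ 0.346 -0.093  0.017]
brush [ 0.319 -0.2    0.016]
jar [0.534 0.212 0.059]
bottle [0.761 0.069 0.097]
red [ 0.219 -0.245  0.044]
vise [0.478 0.103 0.046]
bowl [ 0.616 -0.238  0.044]
base [0.053 0.047 0.05 ]
red 126 [ 0.41261028 -0.27866161  0.05456914] [ 0.45957069 -0.23490788  0.10351135] [ 0.4444589  -0.24580543  0.09516809]
side 376.1657959162794 [1.04862759 0.35257248 0.92777153]
head [ 0.445 -0.248  0.097]
block [ 0.509 -0.048  0.11 ]
base [0.069 0.024 0.055]
tape [ 0.333 -0.085  0.014]
red 63 [ 0.3496789 -0.3343395  0.0010708] [ 0.4606738  -0.23803113  0.10205808] [ 0.44832497 -0.24774706  0.09581462]
```

View pics/crop.png

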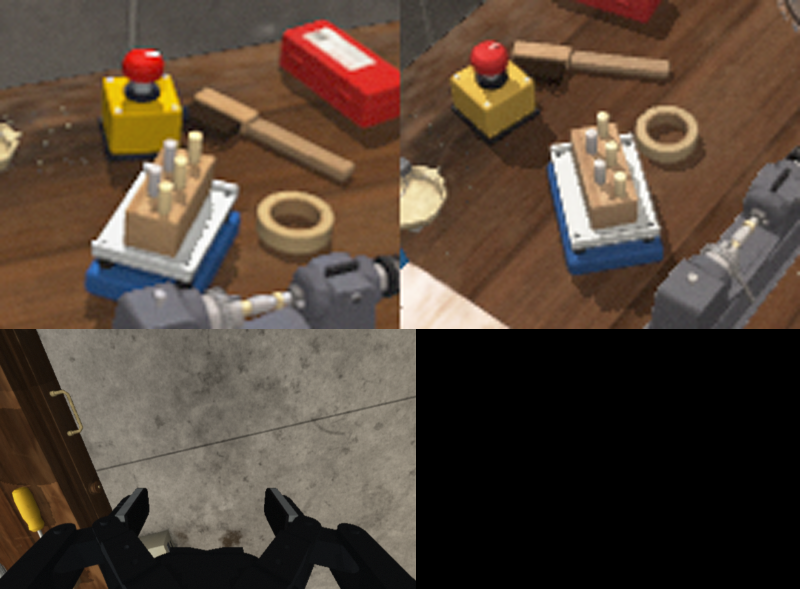

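The crops show the block with five pegs on the white deck, the button box behind it with the brush's head just right of it, and the wrist camera looking at the floor. I'll move in over the bench.

Call:
apply_moves(plan=[85,-428,-266,-60,0,0,0,85,-428,-266,-60,0,0,0,85,-428,-266,-60,0,0,0,85,-428,-266,-60,0,0,0,85,-428,-266,-60,0,0,0,85,-428,-266,-60,0,0,0,85,-428,-266,-60,0,0,0,85,-428,-266,-60,0,0,0,85,-428,-266,-60,0,0,0,85,-428,-266,-60,0,0,0])

```text
t: 1.15
ee_pos: [0.4953, 0.2536, 0.2907]
tool_rot: [-0.0, 0.117, 0.993, 0.0]
contact_force: [0.1, 1.5, 0.5]
grip_width: 0.085
finger_force: 0.0
```

```bash
cat >> h.py <<'E'
from scipy.spatial.transform import Rotation as Ro
def Rt(s=None):
    q=np.array((s or get_state())["tool_rot"]); return Ro.from_quat(q[[1,2,3,0]])
def rel(target, yaw_y=None):
    "tool-axes shift mm to world target; optional turn so tool y has world azimuth yaw_y (deg, mod 180)"
    s=get_state(); R=Rt(s).as_matrix()
    out=[(R.T@(np.array(target)-s["ee_pos"])*1000).round(1)]
    if yaw_y is not None:
        a=np.degrees(np.arctan2(R[1,1],R[0,1])); d=(yaw_y-a+90)%180-90
        out.append(("turn about tool z",-d))
    return out
E
python3 - <<'E'
from h import *
s=get_state(); print(s["ee_pos"],s["joint_positions"].round(2),Rt(s).as_matrix().round(3)); print(rel([.47,-.12,.33]))
E
```

```text
[0.4953058  0.25363438 0.29067056] [-0.75  0.25  0.23  1.7  -0.06  1.21  0.84] [[-0.973  0.232 -0.   ]
 [ 0.232  0.973  0.   ]
 [ 0.     0.    -1.   ]]
[array([ -61.9, -369.3,  -39.4])]
```

Call:
apply_moves(plan=[85,-60,-330,-40,0,0,0,85,-60,-330,-40,0,0,0,85,-60,-330,-40,0,0,0,85,-60,-330,-40,0,0,0,85,-60,-330,-40,0,0,0,85,-60,-330,-40,0,0,0,85,-60,-330,-40,0,0,0,85,-60,-330,-40,0,0,0,85,-60,-330,-40,0,0,0])

```text
t: 2.05
ee_pos: [0.476, -0.0801, 0.3304]
tool_rot: [0.0, 0.118, 0.993, 0.0]
contact_force: [-0.0, 0.3, -0.1]
grip_width: 0.085
finger_force: 0.0
```

```bash
python3 - <<'E'
from h import *
import pickle
s=get_state(); print(s["ee_pos"],s["joint_positions"].round(2))
c=read_camera("wrist"); pickle.dump(c,open("wrist1.pkl","wb"))
cv2.imwrite("pics/wrist1.png",c["image"][:,:,::-1])
E
```

```text
[ 0.47604414 -0.08007754  0.33040172] [-0.37  0.08  0.47  1.81 -0.04  1.27  1.45]
```

View pics/wrist1.png

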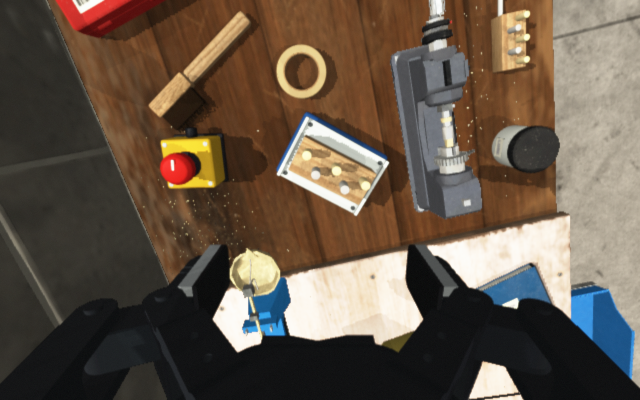

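The wrist view shows everything from above: red head at (180,168), yellow box at (193,160) with its gland toward the brush (192,131), table with block at (335,165), tape (301,70), brush head (178,100).

```bash
python3 - <<'E'
from h import *
import pickle
c=pickle.load(open("wrist1.pkl","rb")); W=cloud(c); im=c["image"].astype(int); r,g,b=im[...,0],im[...,1],im[...,2]
def win(x0,x1,y0,y1):
    m=np.zeros(r.shape,bool); m[y0:y1,x0:x1]=1; return m
def rect(m,name):
    P=W[m]; (cx,cy),(w,h),a=cv2.minAreaRect((P[:,:2]*1000).astype(np.float32)); print(name,len(P),round(cx,1),round(cy,1),round(w,1),round(h,1),round(a,1),"z",np.median(P[:,2]).round(4))
z=W[...,2]
red=win(150,210,145,195)&(r>120)&(g<70)&(b<70)
P=W[red]; print("red",P.min(0).round(4),P.max(0).round(4)); side=P[P[:,2]>.08]; 
(cx,cy),rad=cv2.minEnclosingCircle((side[:,:2]*1000).astype(np.float32)); print("circle",cx,cy,rad)
rect(win(150,235,125,200)&(r>140)&(g>120)&(b<90)&(abs(z-.055)<.006),"box")
rect(win(270,395,105,220)&(abs(z-.093)<.004),"block top")
rect(win(270,395,105,220)&(abs(z-.055)<.004)&(b>150),"deck")
rect(win(270,395,105,220)&(z>.105),"pegs")
rect(win(145,255,5,128)&(z>.007)&(z<.03),"brush")
E
```

```text
red [nan nan nan] [nan nan nan]
circle 438.9220886230469 -256.9023132324219 20.483417510986328
box 1255 439.3 -257.4 68.3 69.5 78.5 z 0.0544
block top 2478 489.5 -62.8 104.8 48.0 49.2 z 0.0925
deck 2113 491.4 -61.7 129.9 90.0 48.1 z 0.0546
pegs 430 489.3 -63.0 90.7 27.2 49.0 z 0.1193
brush 3305 319.8 -216.2 142.7 163.5 71.3 z 0.0139
```

```bash
python3 - <<'E'
from h import *
print(rel([.4391,-.2571,.17],30))
import pickle
W=cloud(pickle.load(open("wrist1.pkl","rb")))
for p in [(140,200),(120,160),(100,200),(60,120)]: print(W[p[1],p[0]].round(3))
E
```

```text
[array([  -5.3, -182.1,  160.1]), ('turn about tool z', np.float64(46.61764372418807))]
[ 0.482 -0.381 -0.001]
[ 0.413 -0.385  0.   ]
[ 0.46  -0.404  0.05 ]
[ 0.343 -0.404  0.054]
```

Call:
apply_moves(plan=[85,-5,-182,60,0,0,46,85,-5,-182,60,0,0,46,85,-5,-182,60,0,0,46,85,-5,-182,60,0,0,46,85,-5,-182,60,0,0,46,85,-5,-182,160,0,0,46,85,-5,-182,160,0,0,46,85,-5,-182,160,0,0,46,85,-5,-182,160,0,0,46,85,-5,-182,160,0,0,46])

```text
t: 3.1
ee_pos: [0.4405, -0.258, 0.1726]
tool_rot: [0.001, 0.495, 0.869, 0.0]
contact_force: [-1.0, -0.2, -0.3]
grip_width: 0.085
finger_force: 0.0
```

```bash
python3 - <<'E'
from h import *
s=get_state();print(s["ee_pos"],s["joint_positions"].round(2));print(rel([.4391,-.2571,.064],30))
E
```

```text
[ 0.44048123 -0.2580003   0.17255543] [-0.11  0.32  0.67  1.98 -0.25  0.93  1.23]
[array([  1.7,  -0.9, 108.6]), ('turn about tool z', np.float64(0.6680925226914951))]
```

Call:
apply_moves(plan=[85,0,0,40,0,0,0,85,0,0,75,0,0,0,85,0,0,100,0,0,0,85,0,0,106,0,0,0,85,0,0,106,0,0,0,85,0,0,106,0,0,0])

```text
t: 3.7
ee_pos: [0.4404, -0.2585, 0.0664]
tool_rot: [0.002, 0.495, 0.869, 0.0]
contact_force: [-0.4, 0.3, -0.2]
grip_width: 0.0851
finger_force: 0.0
```

```bash
python3 - <<'E'
from h import *
print(get_state()["ee_pos"],rel([.4391,-.2571,.064],30))
E
```

```text
[ 0.44036483 -0.25846239  0.06638187] [array([ 1.8, -0.4,  2.4]), ('turn about tool z', np.float64(0.6092280051500865))]
```

Call:
apply_moves(plan=[85,2,0,2,0,0,0,30,2,0,2,0,0,0,30,2,0,2,0,0,0,30,2,0,2,0,0,0,30,2,0,2,0,0,0,30,2,0,2,0,0,0,30,2,0,2,0,0,0,30,2,0,2,0,0,0])

```text
t: 4.5
ee_pos: [0.4376, -0.2563, 0.0624]
tool_rot: [-0.0, 0.496, 0.869, -0.0]
contact_force: [-3.4, -1.8, 2.1]
grip_width: 0.0405
finger_force: 60.0
```

```bash
python3 - <<'E'
from h import *
s=get_state();print(s["ee_pos"],s["contact_force"],s["grip_width"],s["finger_force"])
E
```

```text
[ 0.43763321 -0.25634096  0.06239691] [-3.43645356 -1.81381774  2.06786006] 0.04050668150620151 59.97767812000632
```

Gripped. Now press down.

Call:
apply_moves(plan=[30,0,0,3,0,0,0,30,0,0,6,0,0,0,30,0,0,8,0,0,0,30,0,0,8,0,0,0,30,0,0,8,0,0,0])

```text
t: 5.0
ee_pos: [0.4379, -0.2565, 0.0568]
tool_rot: [0.0, 0.496, 0.868, 0.001]
contact_force: [-14.0, 4.2, 41.8]
grip_width: 0.0403
finger_force: 63.2
```

Call:
apply_moves(plan=[30,0,0,-4,0,0,0,30,0,0,-8,0,0,0,30,0,0,-8,0,0,0,30,0,0,-8,0,0,8,30,0,0,-8,0,0,16])

```text
t: 5.5
ee_pos: [0.4384, -0.2561, 0.0622]
tool_rot: [0.0, 0.614, 0.79, 0.0]
contact_force: [-1.7, -1.7, 2.4]
grip_width: 0.0402
finger_force: 60.2
```

Call:
apply_moves(plan=[30,0,0,0,0,0,8,30,0,0,0,0,0,16,30,0,0,0,0,0,24,30,0,0,0,0,0,31,30,0,0,0,0,0,36,30,0,0,0,0,0,39,30,0,0,0,0,0,39,30,0,0,0,0,0,39])

```text
t: 6.3
ee_pos: [0.4401, -0.2563, 0.0626]
tool_rot: [0.002, 0.839, 0.544, 0.001]
contact_force: [5.9, -2.3, 2.9]
grip_width: 0.0401
finger_force: 60.3
```

```bash
python3 - <<'E'
from h import *
s=get_state();print(s["ee_pos"],s["contact_force"],s["moment"],s["joint_positions"].round(2));R=Rt(s).as_matrix();print(np.degrees(np.arctan2(R[1,1],R[0,1])))
E
```

```text
[ 0.44009422 -0.25628106  0.06261512] [ 5.88471659 -2.27041503  2.91548609] [-0.557497   -1.22606447  1.43089419] [-0.19  0.57  0.83  2.08 -0.61  0.76  0.6 ]
-24.111946321371274
```

The 1.4 N m moment says it is at the end stop. Release, rise and check.

Call:
apply_moves(plan=[85,0,0,0,0,0,0,85,0,0,0,0,0,0,85,0,0,0,0,0,0,85,0,0,0,0,0,0,85,0,0,-40,0,0,0,85,0,0,-90,0,0,0,85,0,0,-140,0,0,0,85,0,0,-190,0,0,0,85,0,0,-240,0,0,0,85,0,0,-240,0,0,0])

```text
t: 7.3
ee_pos: [0.4397, -0.2582, 0.3078]
tool_rot: [0.003, 0.841, 0.541, 0.003]
contact_force: [0.6, -0.3, -0.3]
grip_width: 0.0851
finger_force: 0.0
```

```bash
python3 - <<'E'
from h import *
import pickle
c=read_camera("wrist"); pickle.dump(c,open("wrist2.pkl","wb"))
cv2.imwrite("pics/wrist2.png",c["image"][:,:,::-1])
s=get_state();print(s["ee_pos"],s["joint_positions"].round(2))
E
```

```text
[ 0.43896032 -0.2567665   0.30494727] [-0.51  0.24  1.15  1.82 -0.23  1.23  0.28]
```

View pics/wrist2.png

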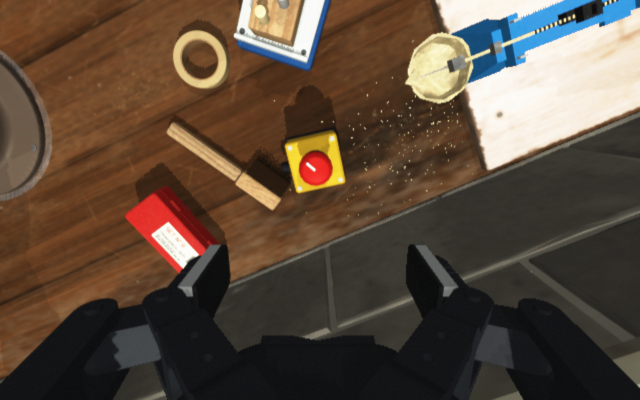

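The wrist view shows the stripe of the head at (310,165), turned well clockwise of the gland side at (287,170). The head stands up, and brush, tape and box are in place.

```bash
python3 - <<'E'
from h import *
import pickle
c=pickle.load(open("wrist2.pkl","rb")); W=cloud(c); im=c["image"].astype(int)
sub=np.zeros(im.shape[:2],bool); sub[148:186,298:334]=1
white=sub&(im.min(-1)>140)&(W[...,2]>.085); ctr=np.array([.4392,-.2571])
P=np.nanmedian(W[white],0); d=P[:2]-ctr; print("stripe az",np.degrees(np.arctan2(d[1],d[0])),"vs start 168.5; top z",np.nanmax(W[sub][:,2]),d)
print(rel([.4895,-.0628,.16],-40.8))
E
```

```text
stripe az 116.6852366687459 vs start 168.5; top z 0.10167883341270441 [-0.00327671  0.00651919]
[array([197.2, -34.7, 145.2]), ('turn about tool z', np.float64(16.419208974587434))]
```

Twist is about 0.9 rad and the head is up. Now to the block.

Call:
apply_moves(plan=[85,197,-35,50,0,0,16,85,197,-35,50,0,0,16,85,197,-35,50,0,0,16,85,197,-35,50,0,0,16,85,197,-35,145,0,0,16,85,197,-35,145,0,0,16,85,197,-35,145,0,0,16,85,197,-35,145,0,0,16,85,197,-35,145,0,0,16])

```text
t: 8.25
ee_pos: [0.4883, -0.0637, 0.1593]
tool_rot: [0.001, 0.908, 0.418, 0.001]
contact_force: [0.1, -1.1, 1.2]
grip_width: 0.0847
finger_force: 0.0
```

```bash
python3 - <<'E'
from h import *
s=get_state();print(s["ee_pos"],s["joint_positions"].round(2));print(rel([.4895,-.0628,.0605],-40.8), Rt().as_matrix()[:,2])
E
```

```text
[ 0.48827869 -0.06367799  0.15930639] [-0.78  0.42  1.05  2.04 -0.45  0.93 -0.2 ]
[array([ 1.3,  0.2, 98.8]), ('turn about tool z', np.float64(0.2754818715064147))] [ 2.40010116e-03 -1.71512396e-04 -9.99997105e-01]
```

Call:
apply_moves(plan=[85,1,0,35,0,0,0,85,1,0,70,0,0,0,85,1,0,90,0,0,0,85,1,0,99,0,0,0,85,1,0,99,0,0,0,85,1,0,99,0,0,0])

```text
t: 8.85
ee_pos: [0.4893, -0.0619, 0.06]
tool_rot: [0.0, 0.908, 0.419, 0.001]
contact_force: [0.6, 0.3, 0.5]
grip_width: 0.0851
finger_force: 0.0
```

```bash
python3 - <<'E'
from h import *
s=get_state();print(s["contact_force"]);print(rel([.4895,-.0628,.0605],-40.8))
c=read_camera("side");a=c["image"][110:260,240:420]
cv2.imwrite("pics/side1.png",cv2.resize(a,None,fx=3.5,fy=3.5,interpolation=cv2.INTER_CUBIC)[:,:,::-1])
E
```

```text
[0.58045486 0.30546763 0.51843895]
[array([-0.6,  0.8, -0.5]), ('turn about tool z', np.float64(0.37220425840428106))]
```

View pics/side1.png

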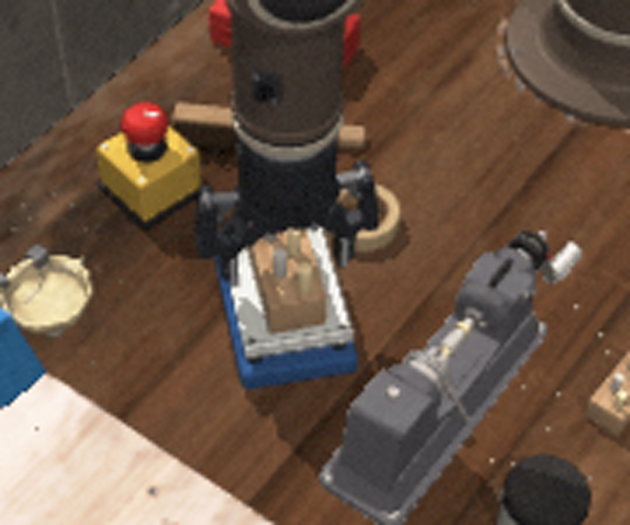

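The fingers straddle the block's long sides on the deck (block at (285,285) in the crop), with no contact yet. Close.

Call:
apply_moves(plan=[60,0,1,0,0,0,0,40,0,1,0,0,0,0,30,0,1,0,0,0,0,30,0,1,0,0,0,0,30,0,1,0,0,0,0,30,0,1,0,0,0,0,30,0,1,0,0,0,0])

```text
t: 9.6
ee_pos: [0.4896, -0.0621, 0.0592]
tool_rot: [0.0, 0.908, 0.42, 0.001]
contact_force: [-0.8, 0.4, 7.8]
grip_width: 0.0475
finger_force: 61.2
```

Call:
apply_moves(plan=[30,0,0,-5,0,0,0,30,0,0,-15,0,0,0,30,0,0,-30,0,0,0,30,0,0,-48,0,0,0,30,0,0,-66,0,0,0,30,0,0,-82,0,0,0,30,0,0,-94,0,0,0,30,0,0,-100,0,0,0,30,0,0,-103,0,0,0,30,0,0,-103,0,0,0])

```text
t: 10.6
ee_pos: [0.4887, -0.0619, 0.1615]
tool_rot: [-0.0, 0.908, 0.42, 0.0]
contact_force: [-0.6, -0.8, -4.4]
grip_width: 0.0471
finger_force: 62.5
```

Call:
apply_moves(plan=[30,0,0,0,0,0,0,30,0,0,0,0,0,0,30,0,0,0,0,0,0,30,0,0,0,0,0,0,30,0,0,0,0,0,0])

```text
t: 11.1
ee_pos: [0.4887, -0.0621, 0.1613]
tool_rot: [-0.0, 0.908, 0.419, -0.0]
contact_force: [-0.3, 0.2, -4.4]
grip_width: 0.0476
finger_force: 62.5
```

```bash
python3 - <<'E'
from h import *
s=get_state();print(s["ee_pos"],s["qvel"].round(3),Rt().as_matrix()[:,2].round(4),s["contact_force"])
c=read_camera("scene");a=c["image"][90:300,240:440]
cv2.imwrite("pics/scene1.png",cv2.resize(a,None,fx=2.8,fy=2.8,interpolation=cv2.INTER_CUBIC)[:,:,::-1])
E
```

```text
[ 0.48874326 -0.06214414  0.16127068] [-0.002 -0.003  0.003 -0.001  0.001  0.002 -0.   ] [-2.e-04 -1.e-04 -1.e+00] [-0.33419125  0.23356202 -4.41891936]
```

View pics/scene1.png

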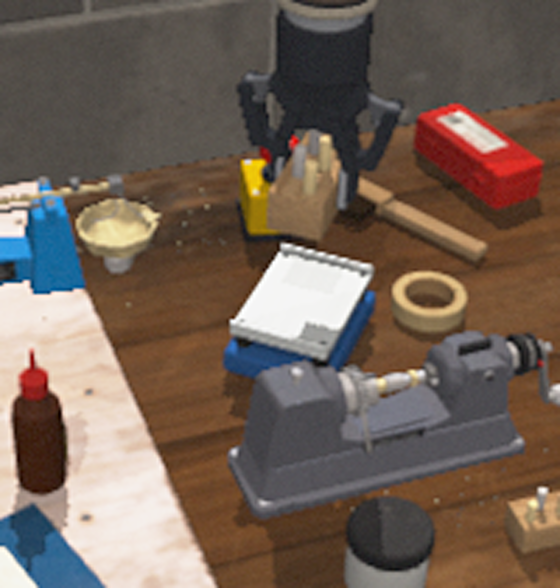

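The picture shows the block hanging level in the fingers at (305,190), clear of the empty deck. The bystanders are in place.

```bash
python3 -c "from workcell import *; print(sign_off())"
```

```text
the job is handed in; nothing more can be done
None
```

I pressed the stop button fully down, turned it about 0.9 rad clockwise and let it spring back up. The block now hangs level and still about 10 cm above the deck, and the job is handed in; no verdict was returned.

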